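# Hang the hexagonal pendant sample from the carousel on the display rail

## Robot

A 6-joint arm with a two-finger parallel gripper is mounted at the origin on the work surface. World frame = base frame: x ahead of the robot, y to its left, z up, the work surface at z = 0. Lengths are in m, angles in rad, forces in N, time in s.
With the tool pointing down it reaches from about 0.25 to 0.775 m from the base axis. Payload 4 kg.
Tool frame: the origin (TCP) lies on the centre line of the jaws, within the pads' length; the fingertips stand 17 mm ahead of it and the grasp point (between the pads) lies 2 mm behind it; z points along the fingers, y is the line along which they close (so a half turn about z gives the same grasp; the last joint's range is limited). The gripper opens to 94 mm and grips with 3 to 60 N. Pads are 16 mm wide; open, the fingers measure 119 mm over their backs; the gripper's body (75 mm by 177 mm) begins 78 mm behind the grasp point.
Start: joints at [1.119, 0.087, 1.371, -0, 1.684, -0.103], TCP at [0.188, 0.517, 0.223] pointing down, gripper open.
Joint ranges: [-3.1, 3.1], [-0.76, 2.03], [0.27, 2.55], [-1.08, 4.22], [0.17, 2.65], [-2.57, 2.57]. Speed limits (rad/s): [2.79, 2.79, 3.14, 3.14, 3.14, 3.14].

## Interface

Orientations are given as [roll, pitch, yaw] about the fixed x, y, z axes, in that order (R = Rz(yaw) Ry(pitch) Rx(roll)).
In Python, from bench import robot gives the robot as it stands.
- The arm moves only by the tool servo_tool, never from a script. Its argument "plan" is a list of rows, each a list of 7 numbers: the shift along the tool's x, y, z normalised to -1 to 1, where 1 is 0.1 m, then the turn, a rotation vector about the tool's x, y, z normalised to -1 to 1, where 1 is pi/2 rad, then the finger opening in mm, from 0 to 94. In form: [[x, y, z, ax, ay, az, gripper], ...]. A call has 1 to 12 rows; each row is the pose to reach, as a shift and turn from the pose commanded when the call began, along the tool's axes at that moment; what a row does not reach only later rows make up. A row lasts 1/12 s, in which the tool goes at most 41.7 mm and 7.16 degrees, less where a joint would pass 70% of its speed; a pose out of reach is approached as far as the arm can. A call with a number of a shift or a turn outside -1 to 1 is refused whole. A call with a gripper value outside its range is refused whole. The fingers move at their own pace and stop on an object; the grip force is fixed at half the most. Time passes only in rows, so rows that repeat a pose let the fingers close. It gives the time, the measured TCP pose, the force, the opening and the grip force at its end, in the units of the state.
- robot.get_obs(): the state, without advancing time (a new reading comes with each control period).
- robot.snapshot(name): name is "side" or "top" or "wrist"; returns the picture (480x640x3 uint8, red, green, blue); there is no depth.
- robot.camera_params(name): a dict with "camera_matrix" (3x3 intrinsics, pixels), "distortion" ([k1, k2, p1, p2, k3] as OpenCV has them; the pictures are not rectified), "rvec" (rotation vector, rad) and "tvec" (3), from world to camera coordinates, as OpenCV has them; the wrist camera has in their place "tool_from_camera" (4x4, takes a point from camera to tool coordinates, whose origin is the TCP and whose axes are the flange's). Camera axes: x right, y down, z forward; pixel columns grow to the right and rows downward; lengths in m; the calibration is good to about 2 mm. A picture is of the moment at which its call begins: read the wrist's pose just before it. camera_params takes no time and is no camera call.
- robot.close_job(): hands the job in; it is judged then, once.
Trained networks look in the newest picture that a camera, given by its name, has taken for a name from the list of things; names that differ only in an ending like _2 or _b are one class to them, and where a whole thing is asked for, a point or a joint stands for the part that bears it (a point fixed in the world has none). Each returns a list of dicts, best first, with "conf" (0 to 1); they miss things now and then, are a little off and sometimes report something else, mostly with a low value. They report only what shows in the picture. A call takes as long as a camera call.
- robot.find_in(thing, camera): "extent" ([centre column, centre row, width, height] in pixels, round what is visible of it).
The state is a dict: "time": time; "joint_positions": joint angles; "qvel": joint speeds; "joint_torque": joint torques, N m; "tool_pos": TCP position; "ee_rot": TCP orientation; "wrist_force": force on the tool from outside, world axes, zero at the start; "wrist_torque": the same for the moment, N m; "width": finger opening in m; "finger_force": force on a finger pad.
Only numpy, scipy, OpenCV 4.12 (cv2) and the standard library are available. Lean on these libraries where they do the work, as an engineer would, in place of code of your own. Each camera call takes 0.05 s, during which the arm holds its last target. There are 200 camera calls.

## Task

Turn the carousel's clear cover by its peg until the opening is centred over the hanger with the hexagonal block, and take that hanger out. Hook it onto the display rail over the dark loading plate, at the rail end nearest the carousel, then slide it along the rail, without lifting it off again, until it hangs centred above the upright metal fin, and let go. Leave the other hangers, including the one already on the rail, and everything else on the table where they are.

Things in the scene. Friction and masses are not known exactly. Their poses are not given: they have to be found in the camera images.
- carousel: Fixed round clear drum, radius 130 mm, wall 4 mm, floor 6 mm; origin at the centre of its underside. Radial walls 4 mm thick, 126 mm high, at 60, 180, 300 degrees from its x axis make 3 compartments; centre post radius 12 mm. The hexagonal hanger stands in the one about +x, 75 mm from the centre (6 mm each way). Upper face of the cover: 157 mm above the underside.
- opening (a point): Point on the upper face of the drum's clear cover, in the middle of its only opening, 75 mm from the turning axis (the drum's vertical centre line). The opening is a 110 degree sector, black edged, from 18 mm out to the rim. Cover 4 mm thick; turns freely either way, more than half a turn from any start, with light friction (0.5 N at the peg), and stays where it is left.
- peg_top (a point): Centre of the top of the upright round metal peg on the cover, 12 mm in diameter, 32 mm tall above the cover's upper face, 80 mm from the turning axis, exactly opposite the opening. It can be gripped and led round in an arc.
- hex: The hanger to hang: terracotta hexagonal block (46 mm wide along its y, 24 mm thick along x, 40 mm tall, flat underneath) under an aluminium hook 16 mm wide in y; 141 mm tall, about 100 g, standing loose and upright on the drum's floor. Origin at the centre of the underside, z up.
- hex_tab (a point): Centre of the top of its square grip tab: 14 x 14 mm in plan, on the hanger's axis, from 101 to 141 mm above its origin. Below the tab is the hook's bridge, 95 to 101 mm above the origin, x = -17 to +17 mm.
- hex_lip (a point): Lower end of the hook's lip, at x = +14 mm, 70 mm above the origin (lip x = +11 to +17 mm, up to the bridge). The stem is at x = -17 to -11 mm; a level arm joins it to the block at 40 to 46 mm. So the bar enters from the +x side through the gap 46 to 70 mm, and lowering the hanger then seats it under a V saddle. It may hang with its +x either way across the rail.
- hex_seat (a point): Point of that hanger on its axis, 86 mm above its origin, which coincides with the rail's centre line when it hangs properly.
- square: Another hanger in the carousel, same hook and size, with a square 40 mm block; origin at the centre of its underside. Leave it.
- arch: Another hanger in the carousel, same hook and size, with an arched (round-topped) 40 mm block; origin at the centre of its underside. Leave it.
- neighbour: A hanger with a square 40 mm block already hanging on the rail, 58 to 68 mm beyond the mark (centre to centre); same hook and size, origin at the centre of its underside, its +x along the rail frame's +x. Leave it.
- rail: Fixed display rail stand: wooden base board 100 x 420 x 14 mm, origin at the centre of its underside; steel bar of 12 mm diameter along its y axis, centre line 170 mm above the origin, between two posts (16 x 12 mm in plan, centred at y = -192 and +192 mm, 180 mm tall). The carousel is beyond its -y end.
- rail_mid (a point): Middle of the bar's centre line; axes as rail.
- load_place (a point): Point on the bar's centre line above the middle of the dark square loading plate (80 x 80 mm) let onto the base board, 125 mm from the bar's middle towards -y. Hang the hanger on the bar within 40 mm of this point along the bar.
- mark: The mark: a fixed thin metal fin, 80 mm long across the board (its x), 4 mm thick, top 34 mm above its origin, on a 14 mm wide foot on the base board; y along the bar. Origin at the centre of its underside, 14 mm above the rail's origin, straight below the bar.
- mug: White mug, radius 38 mm, 85 mm tall; bystander.
- glue: White bottle, radius 22 mm, 120 mm tall; bystander.
- jar: Jar with metal lid, radius 30 mm, 70 mm tall; bystander.
- discs: Two stacked wooden discs, one piece, radius 26 mm, 18 mm tall; bystander.
- brush: Brush lying on the table, origin on its underside; bystander.
- spool: Wooden spool, radius 24 mm, 42 mm tall; bystander.

How it is judged:
On the way, in this order (a step that is already met when the one before it is completed fails the run):
1. the cover's opening is centred over the hexagonal hanger, which still stands in the drum (horizontal distance between opening and hex below 0.03 m and height (world z) of hex below 0.02 m), for 0.2 s.
2. the hexagonal hanger is hooked on the bar above the loading plate (x of hex_seat in the frame of rail_mid between -0.01 and 0.01 m and y of hex_seat in the frame of rail_mid between -0.17 and -0.08 m and z of hex_seat in the frame of rail_mid between -0.008 and 0.008 m), for 0.2 s.
At the end, for the whole second after the job is handed in: The hexagonal hanger hangs at rest, released and upright (within 0.25 rad), seated on the bar (within 6 mm in height, 8 mm across), its centre within 10 mm of the fin along the bar (y of hex_seat in the frame of mark between -0.01 and 0.01 m and x of hex_seat in the frame of rail_mid between -0.008 and 0.008 m and z of hex_seat in the frame of rail_mid between -0.006 and 0.006 m and angle between hex's own z axis and vertical below 0.25 rad and linear speed of hex below 0.03 m/s); the robot touches nothing.
It fails at once if the hexagonal hanger is lifted off, or carried low over, the bar beyond the loading plate (x of hex_seat in the frame of rail_mid between -0.025 and 0.025 m and y of hex_seat in the frame of rail_mid between -0.07 and 0.19 m and z of hex_seat in the frame of rail_mid between 0.014 and 0.1 m).
It fails at once if another hanger in the carousel is shifted more than 20 mm or tipped (distance of any of square, arch from where it was at the start of the episode above 0.02 m or angle between any of square, arch's own z axis and vertical above 0.4 rad).
It fails at once if the hanger already on the rail is moved more than 20 mm (distance of neighbour from where it was at the start of the episode above 0.02 m).
It fails at once if a bystander is moved more than 30 mm (distance of any of mug, glue, jar, discs, brush, spool from where it was at the start of the episode above 0.03 m).
It also fails if it takes over 58 s, if anything falls off the work surface, if the arm or the gripper's body presses on something with over 40 N, if the wrist force passes 120 N, or if a joint passes its speed limit or range.

## Working session

There is one attempt and no reset: what is moved stays moved. The work goes in short steps, Python scripts to look and compute and a tool call to move; the robot and the scene stay as the last step left them, time stands still between calls to the robot, and variables do not carry over. Pictures are saved under pics/ and viewed, at most 10 in all, crops included, and the job is handed in when it is done.

Besides the shell and the picture viewer there is one more tool, called as name(argument=value, ...) on one line, values as JSON. servo_tool: Moves the arm, as the interface text tells. Scaled input: -1 to 1 covers 0.1 m each way for a shift and pi/2 rad each way for a turn. Its arguments: {"type":"object","properties":{"plan":{"type":"array","items":{"type":"array","items":{"type":"number"}}}},"required":["plan"]}

```bash
mkdir -p pics; ls; cat > h.py <<'E'
import numpy as np, cv2
from bench import robot
from scipy.spatial.transform import Rotation as R
def cam(n):
    p=robot.camera_params(n); K=np.array(p["camera_matrix"]);D=np.array(p["distortion"])
    if n=="wrist":
        o=robot.get_obs(); T=np.array(p["tool_from_camera"])
        Rw=R.from_euler("xyz",o["ee_rot"]).as_matrix()
        Rc=Rw@T[:3,:3]; c=Rw@T[:3,3]+np.array(o["tool_pos"])
    else:
        Rm=cv2.Rodrigues(np.array(p["rvec"],float))[0]; Rc=Rm.T; c=-Rm.T@np.array(p["tvec"],float).ravel()
    return K,D,Rc,c
def at_z(n,uv,z):
    K,D,Rc,c=cam(n); q=cv2.undistortPoints(np.array(uv,float).reshape(-1,1,2),K,D)[:,0]
    d=np.c_[q,np.ones(len(q))]@Rc.T
    return c+d*((z-c[2])/d[:,2])[:,None]
def proj(n,P):
    K,D,Rc,c=cam(n); return cv2.projectPoints(np.array(P,float).reshape(-1,3),cv2.Rodrigues(Rc.T)[0],-Rc.T@c,K,D)[0][:,0]
def snap(n,f):
    im=robot.snapshot(n); cv2.imwrite("pics/"+f+".png",im[:,:,::-1]); return im
E
python3 - <<'E'
from h import *
for n in("top","side"):
    snap(n,n+"0"); print(n,cam(n)[3].round(3))
    for t in["carousel","peg_top","opening","hex","hex_tab","rail","load_place","mark","neighbour"]:
        print(t,[(np.round(d["extent"]).astype(int).tolist(),round(d["conf"],2)) for d in robot.find_in(t,n)[:3]])
print(robot.get_obs())
E
```

```text
pics
top [ 0.397 -0.007  1.165]
carousel [([443, 248, 164, 152], 0.89)]
peg_top [([446, 260, 161, 132], 0.71), ([209, 241, 251, 72], 0.44)]
opening [([446, 262, 160, 137], 0.95)]
hex []
hex_tab []
rail [([211, 239, 252, 78], 0.61)]
load_place [([210, 240, 251, 76], 0.77), ([239, 168, 30, 28], 0.31)]
mark [([239, 168, 31, 27], 0.71)]
neighbour [([139, 236, 43, 26], 0.57)]
side [ 0.429 -0.646  0.621]
carousel [([324, 364, 184, 207], 0.59)]
peg_top [([322, 336, 178, 147], 0.98)]
opening [([324, 366, 182, 207], 0.66), ([324, 335, 179, 141], 0.62)]
hex []
hex_tab [([305, 209, 68, 122], 0.55)]
rail [([304, 209, 67, 121], 0.61)]
load_place [([305, 209, 76, 124], 0.77), ([239, 286, 22, 53], 0.28), ([253, 277, 17, 17], 0.27)]
mark [([301, 224, 29, 19], 0.91), ([306, 209, 72, 119], 0.64)]
neighbour [([292, 168, 16, 61], 0.93)]
{'time': 1.0, 'joint_positions': array([ 1.11892104e+00,  8.71978848e-02,  1.37066359e+00, -2.95750900e-05,
        1.68358167e+00, -1.03081333e-01]), 'qvel': array([ 4.72171635e-05,  6.45533627e-04, -6.78116912e-04, -1.52867861e-04,
       -4.44197992e-04,  7.13107458e-04]), 'joint_torque': array([-1.07077929e-03, -3.40057468e+01, -3.02605641e+01,  7.17258872e-02,
        2.37029622e-02,  1.66772895e-05]), 'tool_pos': array([0.18799008, 0.51691272, 0.22252553]), 'ee_rot': array([3.14144697e+00, 4.46143273e-05, 2.79279537e+00]), 'wrist_force': array([0.12728241, 0.52696927, 0.39392431]), 'wrist_torque': array([-0.00267229, -0.00660261, -0.05892907]), 'finger_force': 0.0, 'width': 0.09408462918577479}
```

View pics/top0.png

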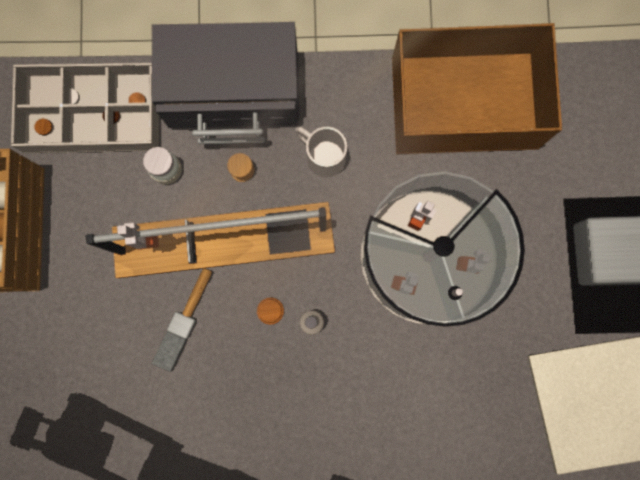

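View pics/side0.png

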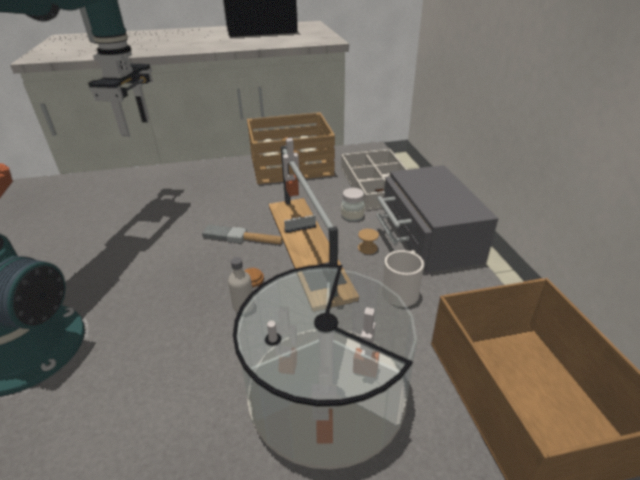

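```bash
python3 - <<'E'
import cv2,numpy as np
a=cv2.imread("pics/top0.png")[165:330,355:530];b=cv2.imread("pics/side0.png")[255:465,230:420]
f=lambda x,s:cv2.resize(x,s,interpolation=cv2.INTER_CUBIC)
c=np.hstack([f(a,(400,377)),np.zeros((377,0,3),np.uint8)]);b=f(b,(400,442))
c=cv2.copyMakeBorder(c,0,65,0,0,cv2.BORDER_CONSTANT)
cv2.imwrite("pics/c0.png",np.hstack([c,b]))
E
```

```text
(no output)
```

View pics/c0.png

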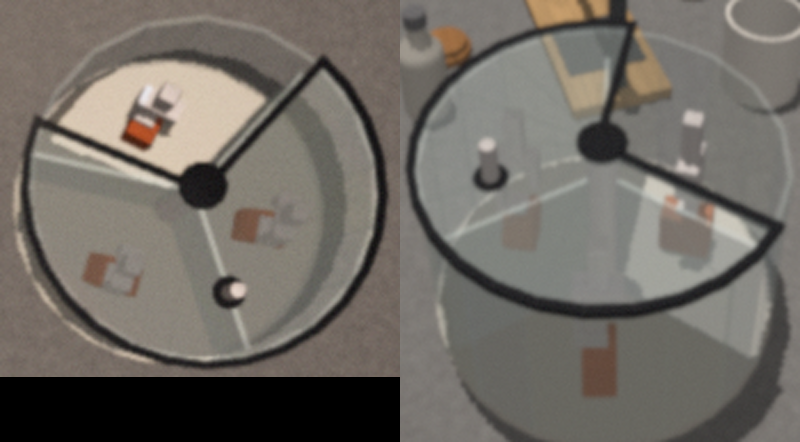

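```bash
python3 - <<'E'
from h import *
s=400/175; C=lambda u,v:(355+u/s,165+v/s)
print("post/hub z.157",at_z("top",[C(203,186)],.157).round(3))
print("peg top",at_z("top",[C(237,289)],.189).round(3), "ring z.157",at_z("top",[C(229,292)],.157).round(3))
print("edges rim .157",at_z("top",[C(37,121),C(323,62)],.157).round(3))
print("wall ends z.132",at_z("top",[C(247,345),C(35,155),C(290,85)],.132).round(3))
print("side hub",at_z("side",[(230+(602-400)/400*190,255+142/442*210)],.157).round(3))
print("side pegtop",at_z("side",[(230+(488-400)/400*190,255+146/442*210)],.189).round(3))
print("tabs z.147 (arch-ish open, right, left)",at_z("top",[C(168,97),C(291,207),C(128,257)],.147).round(3))
print("blocks z.046",at_z("top",[C(143,131),C(255,225),C(100,271)],.046).round(3))
print("rail bar ends z.17",at_z("top",[(95,239),(320,214)],.17).round(3),"post tops",at_z("top",[(92,240),(322,213)],.18).round(3))
print("board corners z.014",at_z("top",[(330,203),(334,253),(117,277),(113,225)],.014).round(3))
print("plate z.015",at_z("top",[(268,214),(308,212),(311,251),(269,253)],.015).round(3))
print("fin top z.048",at_z("top",[(189,223),(193,262)],.048).round(3))
T=np.array(robot.camera_params("wrist")["tool_from_camera"]);print(T.round(3), robot.camera_params("wrist")["camera_matrix"])
E
```

```text
post/hub z.157 [[ 0.521 -0.214  0.157]]
peg top [[ 0.443 -0.227  0.189]] ring z.157 [[ 0.443 -0.229  0.157]]
edges rim .157 [[ 0.573 -0.095  0.157]
 [ 0.611 -0.308  0.157]]
wall ends z.132 [[ 0.404 -0.245  0.132]
 [ 0.551 -0.094  0.132]
 [ 0.599 -0.29   0.132]]
side hub [[ 0.524 -0.212  0.157]]
side pegtop [[ 0.445 -0.229  0.189]]
tabs z.147 (arch-ish open, right, left) [[ 0.59  -0.194  0.147]
 [ 0.505 -0.28   0.147]
 [ 0.471 -0.158  0.147]]
blocks z.046 [[ 0.581 -0.191  0.046]
 [ 0.501 -0.277  0.046]
 [ 0.467 -0.15   0.046]]
rail bar ends z.17 [[ 0.548  0.364  0.17 ]
 [ 0.58  -0.008  0.17 ]] post tops [[ 0.545  0.365  0.18 ]
 [ 0.579 -0.011  0.18 ]]
board corners z.014 [[ 0.629 -0.028  0.014]
 [ 0.531 -0.033  0.014]
 [ 0.498  0.38   0.014]
 [ 0.598  0.389  0.014]]
plate z.015 [[0.611 0.092 0.015]
 [0.613 0.015 0.015]
 [0.536 0.011 0.015]
 [0.535 0.092 0.015]]
fin top z.048 [[0.592 0.237 0.048]
 [0.518 0.23  0.048]]
[[-0.001 -0.959 -0.283  0.083]
 [ 1.    -0.    -0.    -0.001]
 [ 0.    -0.283  0.959 -0.162]
 [ 0.     0.     0.     1.   ]] [[431.91220955   0.         326.31627095]
 [  0.         431.91220955 232.16627368]
 [  0.           0.           1.        ]]
```

servo_tool(plan=[[-0.26,-0.33,-0.07,0,0,0,94],[-0.52,-0.66,-0.07,0,0,0,94],[-0.77,-0.99,-0.07,0,0,0,94],[-0.77,-0.99,-0.07,0,0,0,94]])

```text
time: 1.33
tool_pos: [0.2278, 0.3927, 0.2296]
ee_rot: [-3.139, 0.002, 2.788]
wrist_force: [0.1, 1.1, 0.6]
width: 0.0945
finger_force: 0.0
```

servo_tool(plan=[[-0.26,-0.33,-0.07,0,0,0,94],[-0.52,-0.66,-0.07,0,0,0,94],[-0.77,-0.99,-0.07,0,0,0,94],[-0.77,-0.99,-0.07,0,0,0,94]])

```text
time: 1.67
tool_pos: [0.2669, 0.2738, 0.2371]
ee_rot: [-3.141, 0.003, 2.785]
wrist_force: [0.6, 0.9, 0.6]
width: 0.0935
finger_force: 0.0
```

servo_tool(plan=[[-0.26,-0.33,-0.07,0,0,0,94],[-0.52,-0.66,-0.07,0,0,0,94],[-0.77,-0.99,-0.07,0,0,0,94],[-0.77,-0.99,-0.07,0,0,0,94]])

```text
time: 2.0
tool_pos: [0.3059, 0.1537, 0.2439]
ee_rot: [-3.14, 0.003, 2.781]
wrist_force: [-0.6, 0.5, -0.7]
width: 0.0938
finger_force: 0.0
```

servo_tool(plan=[[-0.26,-0.33,-0.07,0,0,0,94],[-0.52,-0.66,-0.07,0,0,0,94],[-0.77,-0.99,-0.07,0,0,0,94],[-0.77,-0.99,-0.07,0,0,0,94]])

```text
time: 2.33
tool_pos: [0.344, 0.0341, 0.2505]
ee_rot: [-3.139, 0.002, 2.781]
wrist_force: [0.1, 0.5, -0.1]
width: 0.094
finger_force: 0.0
```

servo_tool(plan=[[-0.26,-0.33,-0.07,0,0,0,94],[-0.52,-0.66,-0.07,0,0,0,94],[-0.77,-0.99,-0.07,0,0,0,94],[-0.77,-0.99,-0.07,0,0,0,94]])

```text
time: 2.67
tool_pos: [0.3823, -0.0843, 0.2568]
ee_rot: [-3.14, 0.0, 2.785]
wrist_force: [-0.9, 0.2, 0.0]
width: 0.0941
finger_force: 0.0
```

servo_tool(plan=[[-0.26,-0.33,-0.07,0,0,0,94],[-0.52,-0.66,-0.07,0,0,0,94],[-0.77,-0.99,-0.07,0,0,0,94],[-0.77,-0.99,-0.07,0,0,0,94],[-0.77,-0.99,-0.07,0,0,0,94]])

```text
time: 3.08
tool_pos: [0.4201, -0.199, 0.2633]
ee_rot: [3.14, -0.003, 2.791]
wrist_force: [-0.7, 0.1, 0.0]
width: 0.0939
finger_force: 0.0
```

```bash
python3 - <<'E'
from h import *
o=robot.get_obs();print(o["time"],o["tool_pos"].round(4),o["ee_rot"].round(4),o["joint_positions"].round(2))
snap("wrist","w1")
for t in["hex","square","arch","hex_tab","peg_top"]:
    print(t,[(np.round(d["extent"]).astype(int).tolist(),round(d["conf"],2)) for d in robot.find_in(t,"wrist")[:3]])
E
```

```text
3.0833 [ 0.4201 -0.199   0.2633] [ 3.1398e+00 -2.8000e-03  2.7912e+00] [-0.57 -0.11  1.48  0.    1.77 -1.79]
hex []
square [([400, 389, 49, 26], 0.76), ([578, 268, 125, 167], 0.41)]
arch []
hex_tab []
peg_top [([363, 334, 366, 293], 0.92)]
```

View pics/w1.png

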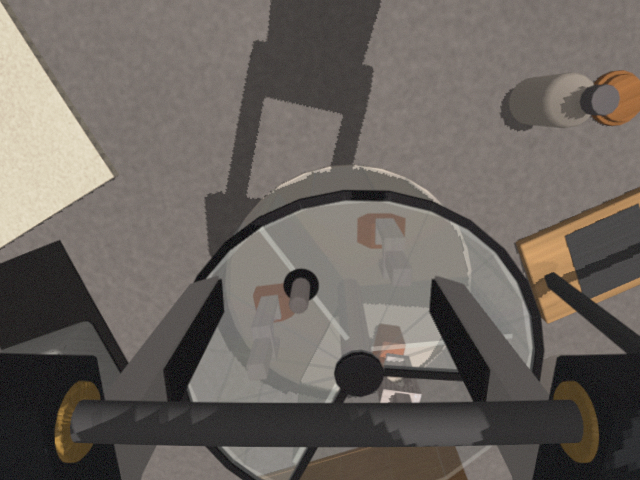

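```bash
python3 - <<'E'
import cv2,numpy as np
a=cv2.imread("pics/w1.png");f=lambda x:cv2.resize(x,(400,400),interpolation=cv2.INTER_CUBIC)
cv2.imwrite("pics/c1.png",np.hstack([f(a[195:295,335:435]),f(a[270:390,230:350])]))
E
```

```text
(no output)
```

View pics/c1.png

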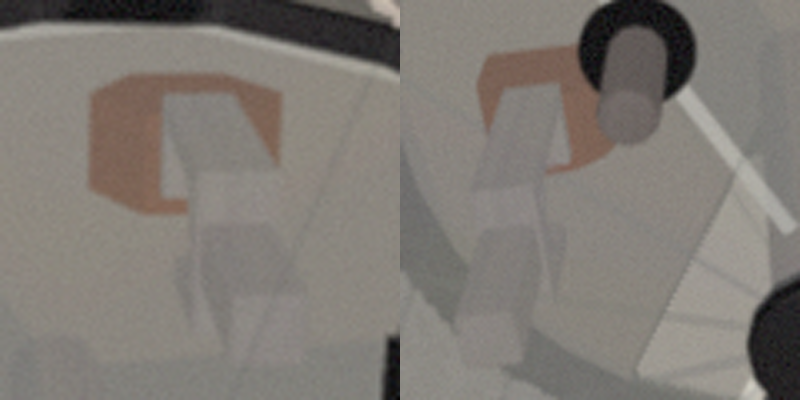

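```bash
python3 - <<'E'
from h import *
print(at_z("wrist",[(298.5,306)],.189), at_z("wrist",[(359,374)],.157), at_z("wrist",[(301,285)],.157))
o=robot.get_obs(); M=R.from_euler("xyz",o["ee_rot"]).as_matrix(); print(M.round(3))
p=at_z("wrist",[(298.5,306)],.189)[0]
for z in(.205,.182):
    print(z,(M.T@(np.array([*p[:2],z])-o["tool_pos"])*10).round(3), (M.T@(np.array([.444,-.228,z])-o["tool_pos"])*10).round(3))
E
```

```text
[[ 0.44504242 -0.22549443  0.189     ]] [[ 0.52507644 -0.21119763  0.157     ]] [[ 0.44501971 -0.22577134  0.157     ]]
[[-0.941  0.34   0.001]
 [ 0.34   0.941 -0.   ]
 [-0.001  0.    -1.   ]]
0.205 [-0.336 -0.175  0.601] [-0.335 -0.202  0.601]
0.182 [-0.336 -0.175  0.831] [-0.335 -0.202  0.831]
```

servo_tool(plan=[[-0.34,-0.19,0.3,0,0,0,40],[-0.34,-0.19,0.6,0,0,0,40],[-0.34,-0.19,0.83,0,0,0,40],[-0.34,-0.19,0.83,0,0,0,40],[-0.34,-0.19,0.83,0,0,0,8],[-0.34,-0.19,0.83,0,0,0,8],[-0.34,-0.19,0.83,0,0,0,8],[-0.34,-0.19,0.83,0,0,0,8],[-0.34,-0.19,0.83,0,0,0,8],[-0.34,-0.19,0.83,0,0,0,8]])

```text
time: 4.22
tool_pos: [0.445, -0.2289, 0.1826]
ee_rot: [-3.141, 0.002, 2.793]
wrist_force: [-0.3, 0.1, 0.6]
width: 0.0305
finger_force: 0.0
```

```bash
python3 - <<'E'
from h import *
o=robot.get_obs(); M=R.from_euler("xyz",o["ee_rot"]).as_matrix();print(o["tool_pos"].round(4),o["width"],o["finger_force"],o["wrist_force"].round(1))
C=np.array([.523,-.2125]); p=o["tool_pos"][:2]; r=p-C; print(np.hypot(*r), np.degrees(np.arctan2(r[1],r[0])))
a0=np.arctan2(*r[::-1])%(2*np.pi); a=np.linspace(a0,np.radians(313),19)[1:]
q=np.c_[C[0]+.08*np.cos(a)-(C[0]+.08*np.cos(a0)),C[1]+.08*np.sin(a)-(C[1]+.08*np.sin(a0)),0*a]
t=(q@M)*10; print(t[:9].round(2).tolist()); print((t[9:]-t[8]).round(2).tolist())
E
```

```text
[ 0.445  -0.2289  0.1826] 0.030534250959228636 0.0 [-0.3  0.1  0.6]
0.07972142435291658 -168.14751743361714
[[-0.05, -0.08, 0.0], [-0.12, -0.15, 0.0], [-0.19, -0.21, 0.0], [-0.26, -0.26, 0.0], [-0.35, -0.31, 0.0], [-0.44, -0.34, 0.0], [-0.53, -0.36, 0.0], [-0.62, -0.38, 0.0], [-0.71, -0.38, 0.0]]
[[-0.09, 0.01, 0.0], [-0.19, 0.03, 0.0], [-0.27, 0.06, 0.0], [-0.36, 0.1, 0.0], [-0.44, 0.15, 0.0], [-0.51, 0.21, 0.0], [-0.57, 0.28, 0.0], [-0.63, 0.35, 0.0], [-0.68, 0.44, 0.0]]
```

servo_tool(plan=[[0,0,0,0,0,0,8],[0,0,0,0,0,0,8],[0,0,0,0,0,0,8],[0,0,0,0,0,0,8],[0,0,0,0,0,0,8]])

```text
time: 4.63
tool_pos: [0.4451, -0.2285, 0.1816]
ee_rot: [3.141, 0.001, 2.793]
wrist_force: [1.7, 0.3, 0.4]
width: 0.0119
finger_force: 30.0
```

servo_tool(plan=[[-0.05,-0.08,0,0,0,0,8],[-0.12,-0.15,0,0,0,0,8],[-0.19,-0.21,0,0,0,0,8],[-0.26,-0.26,0,0,0,0,8],[-0.35,-0.31,0,0,0,0,8],[-0.44,-0.34,0,0,0,0,8],[-0.53,-0.36,0,0,0,0,8],[-0.62,-0.38,0,0,0,0,8],[-0.71,-0.38,0,0,0,0,8]])

```text
time: 5.38
tool_pos: [0.4995, -0.288, 0.1815]
ee_rot: [3.139, -0.0, 2.793]
wrist_force: [-1.8, 7.9, 5.4]
width: 0.0111
finger_force: 30.0
```

servo_tool(plan=[[-0.09,0.01,0,0,0,0,8],[-0.19,0.03,0,0,0,0,8],[-0.27,0.06,0,0,0,0,8],[-0.36,0.1,0,0,0,0,8],[-0.44,0.15,0,0,0,0,8],[-0.51,0.21,0,0,0,0,8],[-0.57,0.28,0,0,0,0,8],[-0.63,0.35,0,0,0,0,8],[-0.68,0.44,0,0,0,0,8],[-0.68,0.44,0,0,0,0,8],[-0.68,0.44,0,0,0,0,8]])

```text
time: 6.3
tool_pos: [0.5722, -0.2632, 0.1813]
ee_rot: [3.133, -0.02, 2.797]
wrist_force: [-19.7, 18.5, 13.3]
width: 0.0078
finger_force: 14.4
```

```bash
python3 - <<'E'
from h import *
o=robot.get_obs();print(o["tool_pos"].round(4),o["width"],o["finger_force"],o["wrist_force"].round(1),o["joint_positions"].round(2))
r=o["tool_pos"][:2]-[.523,-.2125]; print(np.hypot(*r), np.degrees(np.arctan2(r[1],r[0])))
E
```

```text
[ 0.5722 -0.2632  0.1813] 0.007774891064309579 14.413779973983765 [-19.7  18.5  13.3] [-0.52  0.29  1.21  0.    1.66 -1.75]
0.07060961160455816 -45.88283813208344
```

servo_tool(plan=[[0,0,0,0,0,0,40],[0,0,0,0,0,0,40],[0,0,0,0,0,0,40],[0,0,0,0,0,0,40],[0,0,-0.6,0,0,0,40],[0,0,-0.6,0,0,0,40],[0.3,0,-0.6,0,0,0,40],[0.7,0,-0.6,0,0,0,40],[0.7,0,-0.6,0,0,0,40]])

```text
time: 7.05
tool_pos: [0.5061, -0.2447, 0.2393]
ee_rot: [3.141, -0.007, 2.791]
wrist_force: [0.6, 0.0, -0.4]
width: 0.0402
finger_force: 0.0
```

```bash
python3 - <<'E'
from h import *
o=robot.get_obs();print(o["tool_pos"].round(4),o["ee_rot"].round(3))
im=snap("wrist","w2"); im=snap("top","t2")
a=cv2.imread("pics/w2.png");b=cv2.imread("pics/t2.png")[165:330,355:530]
b=cv2.resize(b,(320,302),interpolation=cv2.INTER_CUBIC)
cv2.imwrite("pics/c2.png",np.hstack([cv2.resize(a,(480,360)),cv2.copyMakeBorder(b,0,58,0,0,0)]))
E
```

```text
[ 0.5061 -0.2447  0.2393] [ 3.141 -0.007  2.791]
```

View pics/c2.png

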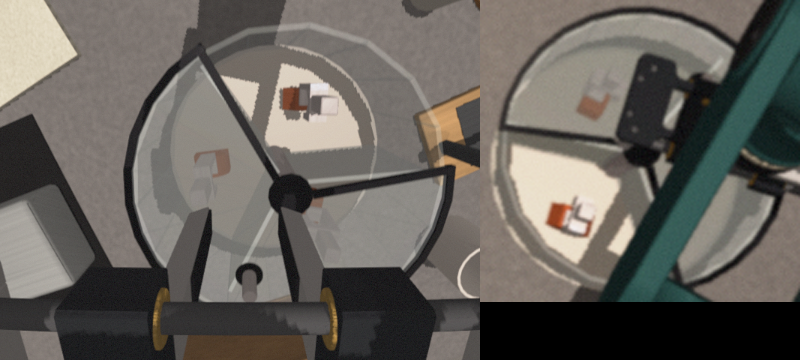

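```bash
python3 - <<'E'
from h import *
h,pr,pt,e1,e2,tab=at_z("wrist",[(388,260)],.157)[0],at_z("wrist",[(332,367)],.157)[0],at_z("wrist",[(332,391)],.189)[0],at_z("wrist",[(267,63)],.157)[0],at_z("wrist",[(603,229)],.157)[0],at_z("wrist",[(431,141)],.147)[0]
for n,v in zip("hub ring pegtop e1 e2 tab".split(),(h,pr,pt,e1,e2,tab)):
    d=v-h; print(n,v.round(4),np.hypot(*d[:2]).round(3),np.degrees(np.arctan2(d[1],d[0])).round(1)%360)
a=cv2.imread("pics/w2.png")[90:190,350:470]
cv2.imwrite("pics/c3.png",cv2.resize(a,(720,600),interpolation=cv2.INTER_CUBIC))
E
```

```text
hub [ 0.5301 -0.2148  0.157 ] 0.0 0.0
ring [ 0.5891 -0.2722  0.157 ] 0.082 315.7
pegtop [ 0.5841 -0.2708  0.189 ] 0.078 313.9
e1 [ 0.4007 -0.2413  0.157 ] 0.132 191.6
e2 [ 0.5566 -0.0851  0.157 ] 0.132 78.5
tab [ 0.4723 -0.1682  0.147 ] 0.074 141.2
```

View pics/c3.png

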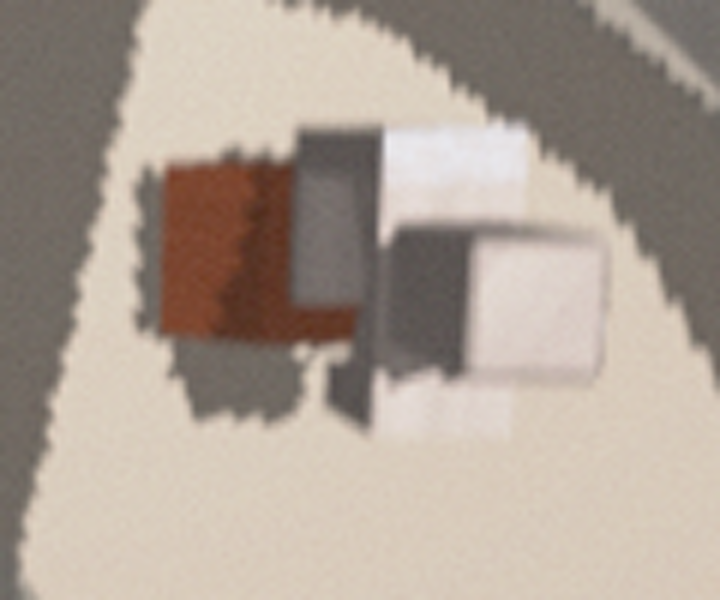

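```bash
python3 - <<'E'
from h import *
f=lambda u,v:(350+u/6,90+v/6)
t=at_z("wrist",[f(470,238),f(608,235),f(602,380),f(462,378)],.147)
b=at_z("wrist",[f(383,127),f(528,125),f(512,437),f(370,437)],.107)
ang=lambda d:np.degrees(np.arctan2(d[1],d[0])).round(1)
for q in(t,b): print(q.mean(0).round(4),"x sides",ang(q[3]-q[0]),ang(q[2]-q[1]),"y sides",ang(q[1]-q[0]),ang(q[2]-q[3]),np.linalg.norm(q[3]-q[0]).round(4),np.linalg.norm(q[1]-q[0]).round(4))
for n in("wrist","top"):
  for k in("hex","hex_tab"): print(n,k,[(np.round(d["extent"]).astype(int).tolist(),round(d["conf"],2)) for d in robot.find_in(k,n)[:2]])
o=robot.get_obs();M=R.from_euler("xyz",o["ee_rot"]).as_matrix(); print(M.round(3))
print((M.T@(np.array([.471,-.165,.235])-o["tool_pos"])*10).round(3))
E
```

```text
[ 0.4741 -0.1637  0.147 ] x sides -19.9 -18.2 y sides 71.6 69.4 0.0135 0.0135
[ 0.4747 -0.1636  0.107 ] x sides -19.6 -19.3 y sides 71.1 70.2 0.0343 0.0162
wrist hex [([416, 137, 73, 52], 0.87)]
wrist hex_tab [([415, 134, 74, 53], 0.76), ([604, 343, 70, 114], 0.68)]
top hex [([405, 285, 22, 17], 0.87), ([137, 236, 38, 27], 0.61)]
top hex_tab [([406, 283, 26, 23], 0.57)]
[[-0.94   0.342  0.001]
 [ 0.342  0.94  -0.001]
 [-0.002 -0.    -1.   ]]
[0.676 0.633 0.067]
```

servo_tool(plan=[[0.2,0.22,0,0,0,0,40],[0.4,0.44,0,0,0,0,40],[0.58,0.65,0,0,0,0,40],[0.58,0.65,0,0,0,0,40],[0.58,0.65,0.3,0,0,0,40],[0.58,0.65,0.5,0,0,0,40],[0.58,0.65,0.5,0,0,0,40],[0.58,0.65,0.5,0,0,0,40]])

```text
time: 8.02
tool_pos: [0.4795, -0.1661, 0.1905]
ee_rot: [3.142, -0.002, 2.793]
wrist_force: [-0.6, 0.2, 0.0]
width: 0.0399
finger_force: 0.0
```

```bash
python3 - <<'E'
from h import *
o=robot.get_obs();print(o["time"],o["tool_pos"].round(4),o["ee_rot"].round(3))
im=snap("wrist","w4")
h=.0085
P=[]
c,s=np.cos(np.radians(-19.3)),np.sin(np.radians(-19.3))
for dx,dy in((7,7),(-7,7),(-7,-7),(7,-7)): P.append([.4743+(c*dx-s*dy)/1e3,-.1637+(s*dx+c*dy)/1e3,.147])
px=proj("wrist",P); print(px.round(0).tolist())
m=px.mean(0).astype(int); x0=max(m[0]-80,0);y0=max(m[1]-60,0)
a=im[y0:y0+120,x0:x0+160,::-1].copy(); a=cv2.resize(a,None,fx=4,fy=4)
cv2.polylines(a,[((px-[x0,y0])*4).astype(np.int32)],True,(0,255,0),1); cv2.imwrite("pics/c4.png",a); print(x0,y0)
E
```

```text
8.0167 [ 0.4795 -0.1661  0.1905] [ 3.142e+00 -2.000e-03  2.793e+00]
[[342.0, 274.0], [342.0, 249.0], [315.0, 249.0], [315.0, 275.0]]
248 201
```

View pics/c4.png

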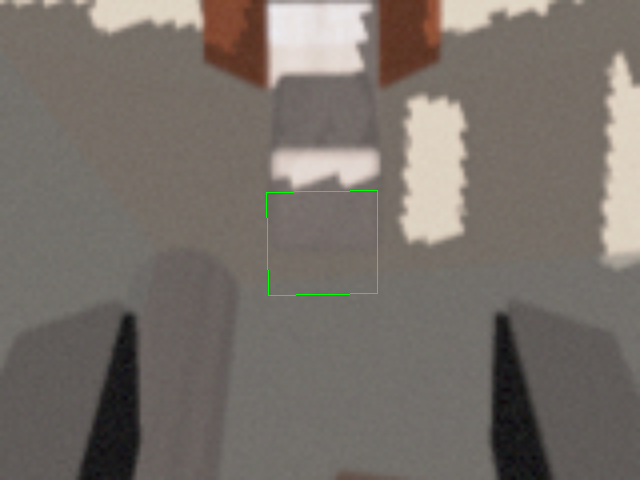

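```bash
python3 - <<'E'
from h import *
t=at_z("wrist",[(248+326/4,201+199/4)],.147)[0]; b=at_z("wrist",[(248+320/4,201+75/4)],.107)[0]
o=robot.get_obs();M=R.from_euler("xyz",o["ee_rot"]).as_matrix()
print(t,b,o["tool_pos"]);print((M.T@(np.array([*t[:2],.130])-o["tool_pos"])*10).round(3))
E
```

```text
[ 0.46883658 -0.16122021  0.147     ] [ 0.46329833 -0.15986607  0.107     ] [ 0.48011545 -0.16644843  0.19205385]
[0.124 0.011 0.62 ]
```

servo_tool(plan=[[0.12,0.01,0,0,0,0,40],[0.12,0.01,0.2,0,0,0,40],[0.12,0.01,0.4,0,0,0,40],[0.12,0.01,0.6,0,0,0,40],[0.12,0.01,0.6,0,0,0,40],[0.12,0.01,0.6,0,0,0,8],[0.12,0.01,0.6,0,0,0,8],[0.12,0.01,0.6,0,0,0,8],[0.12,0.01,0.6,0,0,0,8],[0.12,0.01,0.6,0,0,0,8],[0.12,0.01,0.6,0,0,0,8],[0.12,0.01,0.6,0,0,0,8]])

```text
time: 9.07
tool_pos: [0.4693, -0.1611, 0.1332]
ee_rot: [-3.142, 0.003, 2.793]
wrist_force: [0.3, 0.8, 6.4]
width: 0.0141
finger_force: 30.0
```

```bash
python3 - <<'E'
from h import *
o=robot.get_obs();M=R.from_euler("xyz",o["ee_rot"]).as_matrix()
print(o["tool_pos"].round(4),o["width"],o["finger_force"],o["wrist_force"].round(1),o["ee_rot"].round(3))
print(M.round(3))
E
```

```text
[ 0.4693 -0.1611  0.1332] 0.014053202509898798 30.00105232000351 [0.3 0.8 6.4] [-3.142e+00  3.000e-03  2.793e+00]
[[-0.94   0.342  0.003]
 [ 0.342  0.94  -0.001]
 [-0.003 -0.    -1.   ]]
```

servo_tool(plan=[[0,0,-0.1,0,0,0,8],[0,0,-0.3,0,0,0,8],[0,0,-0.55,0,0,0,8],[0,0,-0.8,0,0,0,8],[0,0,-1,0,0,0,8],[0,0,-1,0,0,0,8]])

```text
time: 9.57
tool_pos: [0.47, -0.1615, 0.2365]
ee_rot: [-3.141, 0.008, 2.793]
wrist_force: [0.1, -0.0, -0.1]
width: 0.0138
finger_force: 30.0
```

servo_tool(plan=[[0,0,-0.25,0,0,0,8],[0,0,-0.5,0,0,0,8],[0,0,-0.75,0,0,0,8],[0,0,-0.8,0,0,0,8],[0,0,-0.8,0,0,0,8],[0,0,-0.8,0,0,0,8]])

```text
time: 10.07
tool_pos: [0.4679, -0.1605, 0.3095]
ee_rot: [3.141, -0.003, 2.793]
wrist_force: [-0.5, -0.0, -1.3]
width: 0.014
finger_force: 30.0
```

```bash
python3 - <<'E'
from h import *
o=robot.get_obs();print(o["time"],o["tool_pos"].round(4),o["ee_rot"].round(3),o["width"],o["finger_force"],o["wrist_force"].round(1))
im=cv2.imread("pics/top0.png"); hsv=cv2.cvtColor(im,cv2.COLOR_BGR2HSV)
pts=[]
for u in list(range(200,264,3)):
    r=np.arange(212,242); s=hsv[212:242,u,1].astype(float); w=np.clip(0.6*np.median(s)-s,0,None)
    if w.sum()>0: pts.append((u,(w*r).sum()/w.sum()))
pts=np.array(pts); k=np.polyfit(*pts.T,1); print(k, np.abs(np.polyval(k,pts[:,0])-pts[:,1]).max(), len(pts))
good=np.abs(np.polyval(k,pts[:,0])-pts[:,1])<1.5; k=np.polyfit(*pts[good].T,1); print(k)
U=np.array([210,240,262,290]); W=at_z("top",np.c_[U,np.polyval(k,U)],.17); print(W.round(4))
d=W[0]-W[-1]; print("yaw",np.degrees(np.arctan2(-d[0],d[1])))
E
```

```text
10.0667 [ 0.4679 -0.1605  0.3095] [ 3.141e+00 -3.000e-03  2.793e+00] 0.01403871548349395 29.99978005886078 [-0.5 -0.  -1.3]
[-5.18743363e-02  2.33830686e+02] 0.9160909896039868 22
[-5.18743363e-02  2.33830686e+02]
[[0.5697 0.1759 0.17  ]
 [0.5709 0.126  0.17  ]
 [0.5718 0.0893 0.17  ]
 [0.573  0.0424 0.17  ]]
yaw 1.4108564769493233
```

```bash
python3 - <<'E'
from h import *
im=cv2.imread("pics/top0.png"); hsv=cv2.cvtColor(im,cv2.COLOR_BGR2HSV)
for u in(225,250):
    c=int(round(214+.111*(320-u))); print(u,c,hsv[c-9:c+10,u,1].tolist(),hsv[c-9:c+10,u,2].tolist())
pts=[]
for u in range(205,262,2):
    c=int(round(214+.111*(320-u))); r=np.arange(c-6,c+7); s=hsv[r,u,1].astype(float); w=np.clip(90-s,0,None)
    pts.append((u,(w*r).sum()/w.sum()))
pts=np.array(pts); k=np.polyfit(*pts.T,1); print(k, np.abs(np.polyval(k,pts[:,0])-pts[:,1]).max())
U=np.array([210,240,262,290]); W=at_z("top",np.c_[U,np.polyval(k,U)],.17); print(W.round(4))
d=W[0]-W[-1]; print("yaw",np.degrees(np.arctan2(-d[0],d[1])))
E
```

```text
225 225 [152, 157, 152, 144, 105, 42, 23, 22, 21, 22, 30, 80, 140, 153, 155, 152, 159, 165, 163] [193, 187, 183, 175, 161, 150, 163, 183, 182, 159, 137, 143, 170, 187, 193, 191, 164, 111, 89]
250 222 [154, 152, 155, 147, 118, 55, 22, 20, 22, 23, 30, 74, 133, 149, 152, 153, 159, 156, 152] [194, 196, 196, 198, 180, 154, 162, 180, 184, 164, 143, 142, 174, 193, 196, 183, 154, 106, 89]
[-1.15519692e-01  2.49661915e+02] 0.16918919802080268
[[0.5655 0.176  0.17  ]
 [0.57   0.126  0.17  ]
 [0.5732 0.0893 0.17  ]
 [0.5774 0.0424 0.17  ]]
yaw 5.09773932013983
```

servo_tool(plan=[[0.02,0.25,0,0,0,0,8],[0.05,0.5,0,0,0,0,8],[0.07,0.71,0,0,0,0,8]])

```text
time: 10.32
tool_pos: [0.4852, -0.0904, 0.3082]
ee_rot: [3.141, -0.005, 2.792]
wrist_force: [-0.1, -0.6, -0.5]
width: 0.0138
finger_force: 30.0
```

servo_tool(plan=[[0.02,0.25,0,0,0,0,8],[0.05,0.5,0,0,0,0,8],[0.07,0.71,0,0,0,0,8]])

```text
time: 10.57
tool_pos: [0.5029, -0.0208, 0.3082]
ee_rot: [-3.141, -0.005, 2.793]
wrist_force: [-0.0, 0.3, -1.7]
width: 0.0138
finger_force: 30.0
```

servo_tool(plan=[[0.02,0.25,0,0,0,-0.06,8],[0.05,0.5,0,0,0,-0.12,8],[0.07,0.66,0,0,0,-0.18,8],[0.07,0.72,0,0,0,-0.23,8],[0.07,0.72,0,0,0,-0.28,8],[0.07,0.72,0,0,0,-0.28,8],[0.07,0.72,0,0,0,-0.28,8],[0.07,0.72,0,0,0,-0.28,8]])

```text
time: 11.23
tool_pos: [0.5212, 0.0474, 0.3099]
ee_rot: [3.141, -0.003, -3.053]
wrist_force: [0.5, -0.1, -0.5]
width: 0.0136
finger_force: 30.0
```

```bash
python3 - <<'E'
from h import *
o=robot.get_obs();M=R.from_euler("xyz",o["ee_rot"]).as_matrix()
print(o["time"],o["tool_pos"].round(4),np.degrees(o["ee_rot"]).round(2),o["width"],o["wrist_force"].round(1)); print(M.round(3))
print((M.T@(np.array([.5217,.0476,.239])-o["tool_pos"])*10).round(3))
snap("wrist","w5"); im=snap("side","s5")
E
```

```text
11.2333 [0.5212 0.0474 0.3099] [ 1.7998e+02 -1.5000e-01 -1.7490e+02] 0.013563714263309753 [ 0.5 -0.1 -0.5]
[[-0.996 -0.089 -0.003]
 [-0.089  0.996  0.   ]
 [ 0.003  0.    -1.   ]]
[-0.007  0.002  0.709]
```

servo_tool(plan=[[0,0,0.25,0,0,0,8],[0,0,0.5,0,0,0,8],[0,0,0.71,0,0,0,8],[0,0,0.71,0,0,0,8],[0,0,0.71,0,0,0,8],[0,0,0.71,0,0,0,8]])

```text
time: 11.83
tool_pos: [0.5222, 0.0474, 0.242]
ee_rot: [-3.141, 0.002, -3.051]
wrist_force: [0.5, -0.3, -0.2]
width: 0.0141
finger_force: 30.0
```

```bash
python3 - <<'E'
from h import *
o=robot.get_obs();print(o["tool_pos"].round(4),o["wrist_force"].round(1))
a=snap("side","s6"); b=snap("wrist","w6")
# overlay bar axis & hanger gap corners
def ov(n,im):
    im=im[:,:,::-1].copy()
    for y in(.03,.08): pass
    L=proj(n,[[.5765-.089*(y-.0525),y,.17] for y in(0,.15)]).astype(int); cv2.line(im,L[0].tolist(),L[1].tolist(),(0,255,0),1)
    t=o["tool_pos"]; z0=t[2]-.127; e=np.array([.996,.089])
    for dx,z in((.014,.07),(0,.141),(-.014,.046),(0,.04)):
        p=proj(n,[[*(t[:2]+e*dx),z0+z]])[0].astype(int); cv2.circle(im,p.tolist(),2,(0,0,255),-1)
    return im
A=ov("side",a)[150:330,230:380]; B=ov("wrist",b)
cv2.imwrite("pics/c6.png",np.hstack([cv2.resize(A,(400,480),interpolation=cv2.INTER_CUBIC),cv2.resize(B,(400,300)) .repeat(1,0) if 0 else cv2.copyMakeBorder(cv2.resize(B,(400,300)),0,180,0,0,0)]))
E
```

```text
[0.5222 0.0474 0.242 ] [ 0.5 -0.3 -0.2]
```

View pics/c6.png

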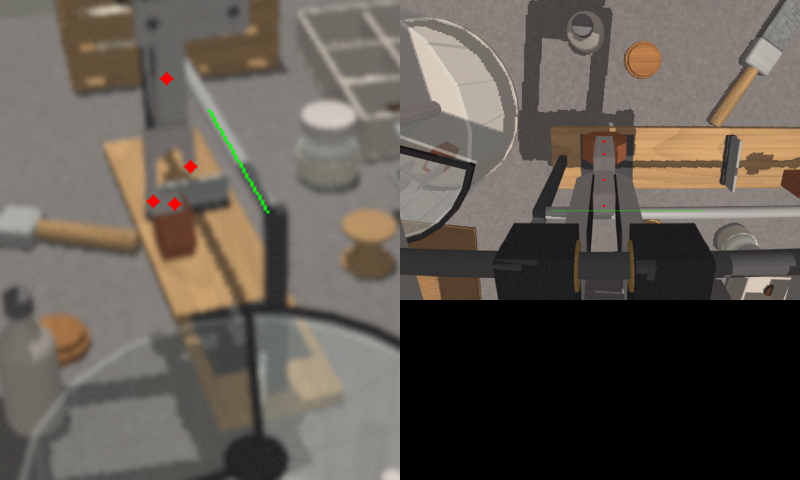

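servo_tool(plan=[[-0.1,0,0.02,0,0,0,8],[-0.2,0,0.02,0,0,0,8],[-0.3,0,0.02,0,0,0,8],[-0.4,0,0.02,0,0,0,8],[-0.48,0,0.02,0,0,0,8],[-0.55,0,0.02,0,0,0,8],[-0.55,0,0.02,0,0,0,8],[-0.55,0,0.02,0,0,0,8],[-0.55,0,0.02,0,0,0,8]])

```text
time: 12.68
tool_pos: [0.5763, 0.0526, 0.2384]
ee_rot: [3.142, -0.001, -3.051]
wrist_force: [0.5, -0.4, -1.5]
width: 0.0142
finger_force: 30.0
```

servo_tool(plan=[[0,0,0.06,0,0,0,8],[0,0,0.12,0,0,0,8],[0,0,0.18,0,0,0,8],[0,0,0.23,0,0,0,8],[0,0,0.23,0,0,0,8],[0,0,0.23,0,0,0,8]])

```text
time: 13.18
tool_pos: [0.5761, 0.0526, 0.2151]
ee_rot: [3.141, -0.001, -3.051]
wrist_force: [-0.7, 0.7, -0.9]
width: 0.0137
finger_force: 30.0
```

servo_tool(plan=[[0,0,0.02,0,0,0,8],[0,0,0.04,0,0,0,8],[0,0,0.04,0,0,0,8]])

```text
time: 13.43
tool_pos: [0.5777, 0.0526, 0.2129]
ee_rot: [-3.141, 0.004, -3.051]
wrist_force: [2.8, -0.4, 3.2]
width: 0.0137
finger_force: 30.0
```

servo_tool(plan=[[-0.01,0,0.01,0,0,0,8],[-0.01,0,0.02,0,0,0,8],[-0.01,0,0.02,0,0,0,8],[-0.01,0,0.02,0,0,0,8]])

```text
time: 13.77
tool_pos: [0.5789, 0.0527, 0.2116]
ee_rot: [-3.141, 0.005, -3.051]
wrist_force: [1.7, -0.2, 5.6]
width: 0.0143
finger_force: 30.0
```

servo_tool(plan=[[0,0.06,0,0,0,0,8],[0,0.18,0,0,0,0,8],[0,0.3,0,0,0,0,8],[0,0.42,0,0,0,0,8],[0,0.54,0,0,0,0,8],[0,0.64,0,0,0,0,8],[0,0.7,0,0,0,0,8],[0,0.7,0,0,0,0,8]])

```text
time: 14.43
tool_pos: [0.573, 0.1226, 0.2112]
ee_rot: [-3.14, 0.006, -3.05]
wrist_force: [3.0, -1.1, 4.5]
width: 0.0139
finger_force: 30.0
```

servo_tool(plan=[[0,0.06,0,0,0,0,8],[0,0.18,0,0,0,0,8],[0,0.3,0,0,0,0,8],[0,0.42,0,0,0,0,8],[0,0.54,0,0,0,0,8],[0,0.64,0,0,0,0,8],[0,0.7,0,0,0,0,8],[0,0.7,0,0,0,0,8],[0,0.7,0,0,0,0,8]])

```text
time: 15.18
tool_pos: [0.5668, 0.1921, 0.2113]
ee_rot: [-3.141, 0.006, -3.051]
wrist_force: [3.5, -0.6, 5.0]
width: 0.0139
finger_force: 30.0
```

```bash
python3 - <<'E'
from h import *
o=robot.get_obs();print(o["time"],o["tool_pos"].round(4),np.degrees(o["ee_rot"]).round(2),o["wrist_force"].round(1),o["width"])
b=snap("wrist","w7")[:,:,::-1]
for n in("wrist","top"):
  if n=="top": robot.snapshot("top")
  for k in("mark","neighbour","hex"): print(n,k,[(np.round(d["extent"],1).tolist(),round(d["conf"],2)) for d in robot.find_in(k,n)[:2]])
A=cv2.imread("pics/top0.png")[205:285,120:240]
cv2.imwrite("pics/c7.png",np.vstack([cv2.resize(b[60:360,240:640],(800,600),interpolation=cv2.INTER_CUBIC)]) if 1 else A)
E
```

```text
15.1833 [0.5668 0.1921 0.2113] [-179.96    0.37 -174.8 ] [ 3.5 -0.6  5. ] 0.013918150216733004
wrist mark [([388.1, 209.6, 22.2, 106.3], 0.69)]
wrist neighbour [([547.0, 278.7, 171.9, 130.8], 0.66)]
wrist hex [([326.2, 275.9, 70.3, 129.9], 0.62), ([73.7, 351.4, 136.4, 101.3], 0.33)]
top mark []
top neighbour [([142.3, 244.2, 39.6, 11.7], 0.54), ([321.1, 151.4, 52.8, 52.2], 0.53)]
top hex [([215.4, 236.0, 11.0, 8.2], 0.57)]
```

View pics/c7.png

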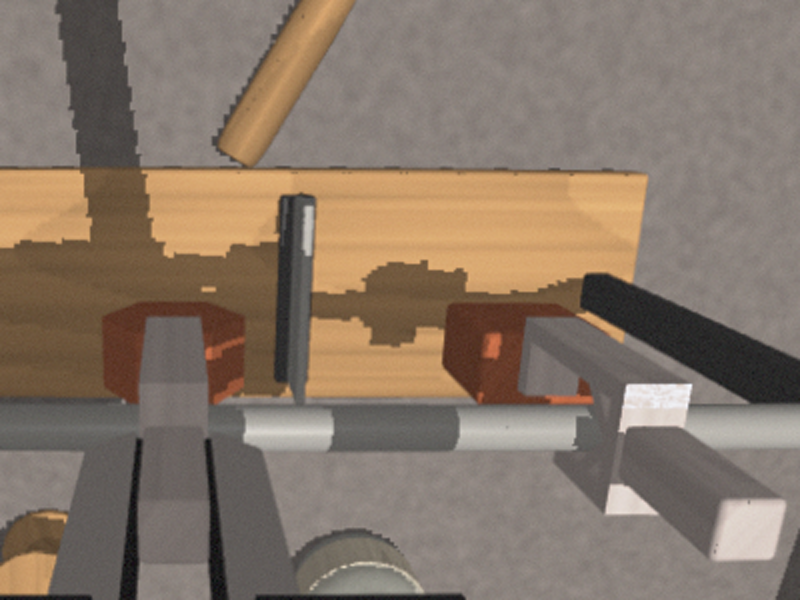

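```bash
python3 - <<'E'
from h import *
o=robot.get_obs();M=R.from_euler("xyz",o["ee_rot"]).as_matrix();t=o["tool_pos"]
f=lambda u,v:(240+u/2,60+v/2)
g=lambda p,z:(M.T@(at_z("wrist",[f(*p)],z)[0]-t)).round(4)
yw=lambda P:(P-[.5654,.177,.17])@[-.089,.996,0]
for p,z in(((308,215),.048),((302,300),.048),((297,380),.048),((748,528),.225),((656,450),.185),((174,310),.124)): print(p,g(p,z),"rail y",yw(at_z("wrist",[f(*p)],z)[0]).round(4))
print("hex rail y",yw(t))
p=at_z("top",[(189,223),(193,262)],.048); print("top fin",yw(p))
E
```

```text
(308, 215) [0.0384 0.0508 0.163 ] rail y 0.0656
(302, 300) [0.0054 0.0499 0.1632] rail y 0.0648
(297, 380) [-0.0273  0.0493  0.1634] rail y 0.0642
(748, 528) [ 0.0019  0.1134 -0.0138] rail y 0.1283
(656, 450) [0.0013 0.1162 0.0262] rail y 0.1311
(174, 310) [0.0206 0.0002 0.0871] rail y 0.0151
hex rail y 0.014922363237025662
top fin [0.05781774 0.05687072]
```

servo_tool(plan=[[0,0.06,0,0,0,0,8],[0,0.18,0,0,0,0,8],[0,0.3,0,0,0,0,8],[0,0.41,0,0,0,0,8],[0,0.47,0,0,0,0,8],[0,0.49,0,0,0,0,8],[0,0.49,0,0,0,0,8],[0,0.49,0,0,0,0,8]])

```text
time: 16.25
tool_pos: [0.5625, 0.2396, 0.2112]
ee_rot: [-3.139, 0.006, -3.052]
wrist_force: [4.5, -4.1, 6.5]
width: 0.0137
finger_force: 30.0
```

```bash
python3 - <<'E'
from h import *
o=robot.get_obs();print(o["time"],o["tool_pos"].round(4),o["wrist_force"].round(1),o["width"])
M=R.from_euler("xyz",o["ee_rot"]).as_matrix()
b=snap("wrist","w8")
for k in("mark","hex"): print(k,[(np.round(d["extent"],1).tolist(),round(d["conf"],2)) for d in robot.find_in(k,"wrist")[:2]])
print("expected fin centre under TCP:",proj("wrist",[np.array([*(o["tool_pos"][:2]+M[:2,0]*a),.048]) for a in(.035,.0,-.035)]).round(1).tolist())
g=cv2.cvtColor(b,cv2.COLOR_RGB2GRAY)
for v in(160,165,170): print(v,g[v,300:360:2].tolist())
E
```

```text
16.25 [0.5625 0.2396 0.2112] [ 4.5 -4.1  6.5] 0.013672147679467943
mark [([330.1, 185.1, 18.9, 56.4], 0.63), ([349.1, 72.5, 122.4, 143.6], 0.63)]
hex [([326.4, 277.0, 76.5, 129.6], 0.98)]
expected fin centre under TCP: [[327.2, 170.6], [327.2, 215.5], [327.2, 257.9]]
160 [89, 91, 93, 92, 86, 172, 172, 174, 174, 172, 172, 97, 86, 53, 56, 86, 84, 86, 85, 84, 137, 167, 162, 163, 165, 167, 168, 166, 168, 167]
165 [91, 91, 93, 91, 91, 88, 174, 173, 172, 177, 173, 93, 78, 46, 74, 187, 194, 94, 87, 87, 140, 162, 165, 165, 166, 166, 165, 167, 172, 166]
170 [96, 93, 97, 95, 96, 93, 160, 179, 173, 166, 157, 84, 74, 43, 64, 188, 190, 94, 86, 87, 169, 171, 170, 171, 169, 168, 170, 171, 171, 167]
```

servo_tool(plan=[[0,0.03,0,0,0,0,8],[0,0.03,0,0,0,0,8],[0,0.03,-0.015,0,0,0,8],[0,0.03,-0.015,0,0,0,8]])

```text
time: 16.73
tool_pos: [0.5618, 0.2429, 0.2117]
ee_rot: [-3.14, 0.004, -3.052]
wrist_force: [5.2, -1.6, 3.9]
width: 0.0138
finger_force: 30.0
```

servo_tool(plan=[[0,0,0,0,0,0,40],[0,0,0,0,0,0,40],[0,0,0,0,0,0,40],[0,0,0,0,0,0,40],[0,0,0,0,0,0,40],[0,0,-0.15,0,0,0,40],[0,0,-0.35,0,0,0,40],[0,0,-0.6,0,0,0,40],[0,0,-0.8,0,0,0,40],[0,0,-0.8,0,0,0,40],[0,0,-0.8,0,0,0,40],[0,0,-0.8,0,0,0,40]])

```text
time: 17.73
tool_pos: [0.5595, 0.2438, 0.2893]
ee_rot: [-3.141, -0.002, -3.05]
wrist_force: [0.7, 0.2, 0.1]
width: 0.0399
finger_force: 0.0
```

```bash
python3 - <<'E'
from h import *
o=robot.get_obs();print(o["time"],o["tool_pos"].round(4),o["wrist_force"].round(1),o["width"])
b=snap("wrist","w9")
for k in("mark","hex","neighbour"): print(k,[(np.round(d["extent"],1).tolist(),round(d["conf"],2)) for d in robot.find_in(k,"wrist")[:2]])
M=R.from_euler("xyz",o["ee_rot"]).as_matrix(); t=o["tool_pos"]
f=lambda a,z:np.array([*(t[:2]+M[:2,0]*a),z])
print("TCP-plane projections fin/tab-top/block:",proj("wrist",[f(.035,.048),f(0,.048),f(0,.225),f(0,.124)]).round(1).tolist())
g=cv2.cvtColor(b,cv2.COLOR_RGB2GRAY)
s=proj("wrist",[f(.035,.048),f(0,.225)])
for v in (s[0,1],s[1,1]): print(int(v),g[int(v),290:364:2].tolist())
E
```

```text
17.7333 [0.5595 0.2438 0.2893] [0.7 0.2 0.1] 0.039880907399241716
mark [([326.5, 174.8, 13.8, 43.0], 0.58)]
hex [([325.5, 233.2, 58.2, 82.4], 0.57)]
neighbour [([410.1, 235.6, 70.6, 81.6], 0.65), ([327.6, 174.3, 13.5, 42.2], 0.63)]
TCP-plane projections fin/tab-top/block: [[326.8, 160.5], [326.8, 197.5], [326.9, 261.7], [326.9, 217.1]]
160 [89, 91, 92, 88, 91, 92, 91, 173, 176, 174, 172, 174, 174, 169, 87, 76, 55, 182, 190, 86, 86, 118, 165, 168, 163, 163, 166, 164, 165, 166, 166, 168, 168, 169, 166, 169, 169]
261 [131, 131, 132, 136, 133, 135, 133, 128, 133, 134, 137, 118, 109, 113, 113, 113, 112, 112, 110, 111, 109, 111, 111, 107, 137, 132, 128, 132, 134, 137, 131, 130, 132, 130, 129, 132, 134]
```

```bash
python3 -c "
from bench import robot
print(robot.close_job())"
```

```text
the job is handed in; nothing more can be done
None
```

The hexagonal hanger is hooked on the rail and released, within about 3 mm of centred over the fin by the wrist camera; I handed the job in at about 18 s, and the verdict was not shown.

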